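Stack and cover the well plates on the mixer

ROBOT

A 6-joint arm with a two-finger parallel gripper is mounted at the origin on the work surface. World frame = base frame: x ahead of the robot, y to its left, z up, the work surface at z = 0. Lengths are in m, angles in rad, forces in N, time in s.
With the tool pointing down it reaches from about 0.25 to 0.775 m from the base axis. Payload 4 kg.
Tool frame: the origin (TCP) lies midway between the tips of the shut fingers; the grasp point (between the pads) lies 19 mm behind it; z points along the fingers, y is the line along which they close (so a half turn about z gives the same grasp; the last joint's range is limited). The gripper opens to 94 mm and grips with 3 to 60 N. Pads are 16 mm wide; open, the fingers measure 119 mm over their backs; the gripper's body (75 mm by 177 mm) begins 78 mm behind the grasp point.
Start: joints at [1.103, 0.087, 1.371, -0, 1.684, -0.103], TCP at [0.196, 0.514, 0.206] pointing down, gripper open.
Joint ranges: [-3.1, 3.1], [-0.76, 2.03], [0.27, 2.55], [-1.08, 4.22], [0.17, 2.65], [-2.57, 2.57]. Speed limits (rad/s): [2.79, 2.79, 3.14, 3.14, 3.14, 3.14].

INTERFACE

Orientations are given as [roll, pitch, yaw] about the fixed x, y, z axes, in that order (R = Rz(yaw) Ry(pitch) Rx(roll)).
In Python, from bench import get_obs, snapshot, close_job gives the robot as it stands. The module is installed in compiled form; this text tells all that it offers.
- The arm moves only by the tool drive_tool, never from a script. Its argument "commands" is a list of rows, each a list of 6 numbers: the shift along the tool's x, y, z in units of 0.04 m (1.0 is 0.04 m), then the turn, a rotation vector about the tool's x, y, z in units of 0.1 rad (1.0 is 0.1 rad). In form: [[dx, dy, dz, wx, wy, wz], ...]. A call has 1 to 20 rows; each row shifts and turns the commanded pose from where the row before left it, along the tool's axes as they then stand; what a row does not reach is not made up. A row lasts 1/8 s, in which the tool goes at most 62.5 mm and 10.7 degrees, less where a joint would pass 70% of its speed; a pose out of reach is approached as far as the arm can. A call with a number of a shift or a turn outside -1 to 1 is refused whole. A call with a gripper value outside its range is refused whole. "gripper" is the closure, from 0 (fully open) to 1 (shut), set as the call begins (left out, the last holds). The fingers move at their own pace and stop on an object; the grip force is fixed at half the most. Time passes only in rows, so rows that do not move let the fingers close. It gives the time, the measured TCP pose, the force, the opening and the grip force at its end, in the units of the state.
- get_obs(): the state, without advancing time (a new reading comes with each control period).
- snapshot(name): name is "scene" or "top" or "wrist"; returns a dict with "image" (400x640x3 uint8, blue, green, red), "range_z" (400x640 float32, m along the optical axis (not along the pixel's ray), 0 where there is no reading), "fx", "fy", "cx", "cy" (pixels), "k1" (the pictures are not rectified: a ray, as slopes to the right and down, at radius r is drawn at 1 + k1 r^2 times it, then the intrinsics apply), "rvec" (rotation vector, rad) and "tvec" (3), from world to camera coordinates, as OpenCV has them. Camera axes: x right, y down, z forward; pixel columns grow to the right and rows downward; lengths in m; the calibration is good to about 2 mm. A picture is of the moment at which its call begins.
- close_job(): hands the job in; it is judged then, once.
The state is a dict: "time": time; "joint_positions": joint angles; "qvel": joint speeds; "joint_torque": joint torques, N m; "tool_pos": TCP position; "ee_rot": TCP orientation; "wrist_force": force on the tool from outside, world axes, zero at the start; "wrist_torque": the same for the moment, N m; "width": finger opening in m; "finger_force": force on a finger pad.
Only numpy, scipy, OpenCV 4.12 (cv2) and the standard library are available. Lean on these libraries where they do the work, as an engineer would, in place of code of your own. Each camera call takes 0.05 s, during which the arm holds its last target. There are 200 camera calls.

TASK

Set the blue well plate on the white plate that is clipped to the little bench mixer, cut corners over cut corners, so that its skirt drops fully over the white plate's raised deck and it sits level. Then put the orange cover on the blue plate in the same way. Leave the green plate where it is.

Things in the scene. Friction and masses are not known exactly. Their poses are not given: they have to be found in the camera images.
- mixer: Dark grey mixer, 120 x 92 x 26 mm, fixed. On its top, centred and with the same axes, is clipped a white well plate shaped like the blue one. Origin: centre of the mixer's underside, z up. The white plate's flat shoulder lies 46 mm above the origin; a plate set home rests on it, centred, axes the same way. 2 mm play all round; the taper guides it in from a few mm off.
- blue_plate: Loose blue well plate, 60 g, upright on the bench, 84 mm (x) by 58 mm (y, grip here). Upright sides end in a flat shoulder 20 mm up; inside it a tapered deck with wells rises 7 mm more (75x49 mm foot, 65x39 mm top). Below, a hollow skirt 8 mm deep, walls 2.5 mm. The two +x corners are cut at 45 degrees, 16 mm; the -x corners are square. Origin: centre of underside, z up.
- cover: Loose orange cover, 50 g, upright on the bench: flat-topped, no wells, 84 mm (x) by 58 mm (y, grip here), 18 mm high, upright sides, cut +x corners and hollow skirt just as the blue plate's. Origin: centre of its underside, z up. Set home on the blue plate, its underside lies 20 mm above the blue plate's, axes the same way.
- green_plate: Loose green well plate, same shape and size as the blue one; not wanted here. Origin: centre of its underside, z up.
There are look-alikes about, which are no part of the job. Leave any purple or red look-alike of the mixer alone.

How it is judged:
On the way:
1. the blue plate is fully down on the white plate (horizontal distance between blue_plate and mixer below 0.01 m and z of blue_plate in the frame of mixer between 0.042 and 0.0495 m and angle between the x axis of blue_plate and the x axis of mixer, either way round below 0.175 rad and angle between blue_plate's own z axis and vertical below 0.1 rad), for 0.2 s.
At the end, for the whole second after the job is handed in: The blue plate sits on the white plate and the cover on the blue plate, each centred within 10 mm, in line within 10 degrees, level within about 5 degrees and fully down (underside within 3.5 mm of the shoulder below), let go and at rest (all of step 1 and horizontal distance between cover and blue_plate below 0.01 m and z of cover in the frame of blue_plate between 0.016 and 0.0235 m and angle between the x axis of cover and the x axis of blue_plate, either way round below 0.175 rad and angle between cover's own z axis and vertical below 0.1 rad and linear speed of each of blue_plate, cover below 0.02 m/s); the robot touches nothing.
It fails at once if the green plate was moved more than 30 mm (distance of green_plate from where it was at the start of the episode above 0.03 m).
It also fails if it takes over 56 s, if anything falls off the work surface, if the arm or the gripper's body presses on something with over 40 N, if the wrist force passes 120 N, or if a joint passes its speed limit or range.

## Working session

There is one attempt and no reset: what is moved stays moved. The work goes in short steps, Python scripts to look and compute and a tool call to move; the robot and the scene stay as the last step left them, time stands still between calls to the robot, and variables do not carry over. Pictures are saved under pics/ and viewed, at most 10 in all, crops included, and the job is handed in when it is done.

Besides the shell and the picture viewer there is one more tool, called by a JSON object that holds its "fn" and its "kwargs". drive_tool: Moves the arm, as the interface text tells. Its arguments: {"type":"object","properties":{"commands":{"type":"array"},"gripper":{"type":"number"}},"required":["commands"]}

```bash
mkdir -p pics; cat > h.py <<'E'
import numpy as np, cv2
from bench import get_obs, snapshot, close_job
def cloud(s):
    """world xyz per pixel (400x640x3)"""
    h,w=s["range_z"].shape; u,v=np.meshgrid(np.arange(w),np.arange(h))
    x=(u-s["cx"])/s["fx"]; y=(v-s["cy"])/s["fy"]; a,b=x.copy(),y.copy()
    for _ in range(8):
        f=1+s["k1"]*(a*a+b*b); a,b=x/f,y/f
    z=s["range_z"]; P=np.dstack([a*z,b*z,z])
    R=cv2.Rodrigues(np.array(s["rvec"],float))[0]
    return (P-np.array(s["tvec"],float).ravel())@R
E
python3 - <<'E'
from h import *
a=snapshot("top"); b=snapshot("scene")
np.savez("s0.npz",**{"t_"+k:v for k,v in a.items()},**{"s_"+k:v for k,v in b.items()})
cv2.imwrite("pics/top0.png",a["image"]); cv2.imwrite("pics/scene0.png",b["image"])
print(get_obs()); print({k:v for k,v in a.items() if k not in("image","range_z")})
E
```

```text
{'time': 0.1, 'joint_positions': array([ 1.10289872e+00,  8.78990011e-02,  1.37210343e+00, -1.47260998e-06,
        1.68359464e+00, -1.03129866e-01]), 'qvel': array([-0.00033127, -0.00014245, -0.00338971, -0.00074993, -0.00055327,
        0.00123977]), 'joint_torque': array([ 1.74296743e-03, -3.41248047e+01, -3.03303659e+01,  7.19314325e-02,
        3.04017670e-02, -1.14107961e-04]), 'tool_pos': array([0.19599865, 0.51336214, 0.20441128]), 'ee_rot': array([-3.13959874e+00, -2.04892914e-04,  2.77682454e+00]), 'wrist_force': array([-0.24058174, -0.09154632, -0.08846364]), 'wrist_torque': array([-0.00659313, -0.00417842, -0.009456  ]), 'finger_force': 0.0, 'width': 0.0936184190798267}
{'fx': 503.65510777628043, 'fy': 503.65510777628043, 'cx': 326.9822341931999, 'cy': 198.11724640496274, 'k1': 0.04837852291671413, 'rvec': array([ 2.13928322, -2.10658389,  0.16963317]), 'tvec': array([-0.08644668,  0.54421724,  1.50922795])}
```

View pics/top0.png

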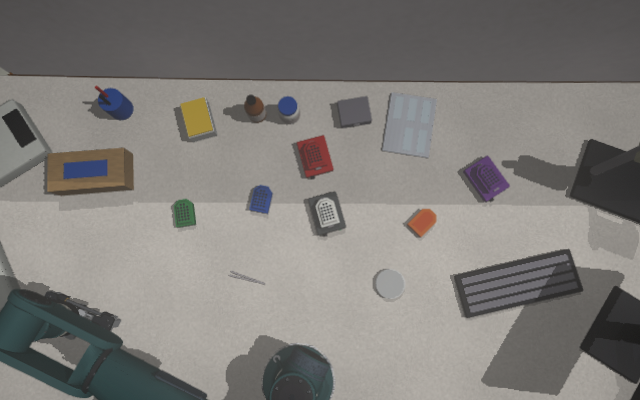

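View pics/scene0.png

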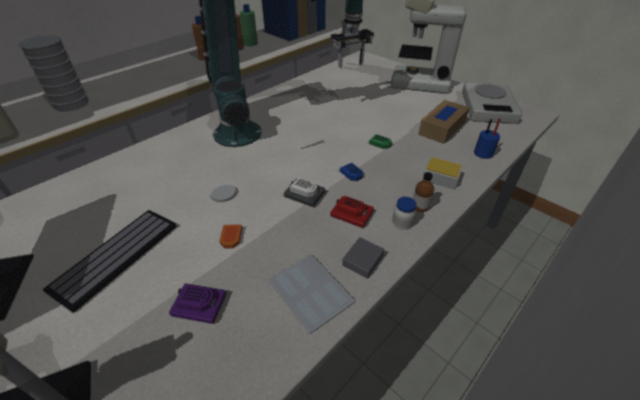

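Top view: green plate at (184,213), blue plate at (261,200), grey mixer with the white plate at (327,213), orange cover at (423,222). The look-alikes are the red mixer at (315,157) and the purple one at (486,178). The target is the dark grey mixer at (327,213), because it's the only one with a white plate. I'll check that in a crop and measure.

```bash
cat >> h.py <<'E'
HSV={"blue":((100,110,40),(130,255,255)),"orange":((3,130,80),(16,255,255)),"green":((50,80,30),(85,255,255)),"white":((0,0,150),(180,40,255))}
def find(s,col,zr,near=None,rad=.09,P=None):
    """points of a colour within a height band: centre & yaw of the min-area rectangle, cut-corner x direction"""
    P=cloud(s) if P is None else P
    m=cv2.inRange(cv2.cvtColor(s["image"],cv2.COLOR_BGR2HSV),*map(np.array,HSV[col]))>0
    m&=(s["range_z"]>0)&(P[...,2]>zr[0])&(P[...,2]<zr[1])
    if near is not None: m&=np.hypot(P[...,0]-near[0],P[...,1]-near[1])<rad
    return P[m],m
def fit(p,L=.084,W=.058,c=.016):
    """fit of the cut-corner outline to points: maximise overlap of the hull with the shape"""
    from scipy.optimize import minimize
    xy=p[:,:2]; (c0,sz,an)=cv2.minAreaRect((xy*1000).astype(np.float32))
    hull=cv2.convexHull((xy*1000).astype(np.float32))
    shp=np.array([[L/2-c,W/2],[-L/2,W/2],[-L/2,-W/2],[L/2-c,-W/2],[L/2,-W/2+c],[L/2,W/2-c]])*1000
    def cost(q):
        C,S=np.cos(q[2]),np.sin(q[2]); t=(shp*q[3]@np.array([[C,S],[-S,C]])+q[:2]).astype(np.float32)
        a,_=cv2.intersectConvexConvex(hull,t); return cv2.contourArea(t)+cv2.contourArea(hull)-2*a
    best=min((minimize(cost,[*c0,np.radians(an)+k*np.pi/2,1],method="Nelder-Mead",
      options=dict(initial_simplex=np.array([*c0,np.radians(an)+k*np.pi/2,1])+np.vstack([np.zeros(4),np.diag([4,4,.1,.05])]),maxiter=600)) for k in range(4)),key=lambda r:r.fun)
    return best.x[0]/1000,best.x[1]/1000,(best.x[2]+np.pi)%(2*np.pi)-np.pi,best.x[3],best.fun,np.round(sz,1)
E
python3 - <<'E'
from h import *
d=np.load("s0.npz"); s={k[2:]:d[k] for k in d if k[0]=="t"}
P=cloud(s)
print(P[213,327],P[200,261],P[222,423],P[240,300])
for c,zr,px in [("blue",(.012,.04),(200,261)),("orange",(.01,.03),(222,423)),("green",(.012,.04),(213,184)),("white",(.035,.07),(213,327))]:
    p,m=find(s,c,zr,P[px],.08,P)
    print(c,len(p),np.round(np.percentile(p[:,2],[5,50,95]),4),np.round(np.array(fit(p)[:5]),3),fit(p)[5])
cv2.imwrite("pics/crop0.png",cv2.resize(s["image"][130:250,170:450],None,fx=2.8,fy=2.8,interpolation=cv2.INTER_CUBIC))
E
```

```text
[ 0.49796854 -0.07900103  0.05439995] [0.54038149 0.12905876 0.02547486] [ 0.47933713 -0.37711564  0.01899413] [4.19047959e-01 5.22228624e-03 2.93929152e-04]
blue 178 [0.0155 0.0236 0.0314] [ 5.44000e-01  1.27000e-01 -2.62000e-01  8.87000e-01  3.53933e+02] [53.6 80.9]
orange 429 [0.0127 0.0181 0.0243] [  0.484  -0.377  -0.728   0.946 245.988] [52.2 82. ]
green 243 [0.0169 0.0236 0.0311] [  0.499   0.371   0.188   0.968 134.642] [81.8 58.5]
white 285 [0.042  0.0496 0.057 ] [ 5.030e-01 -7.700e-02  2.830e-01  9.630e-01  1.472e+02] [85.2 55.9]
```

View pics/crop0.png

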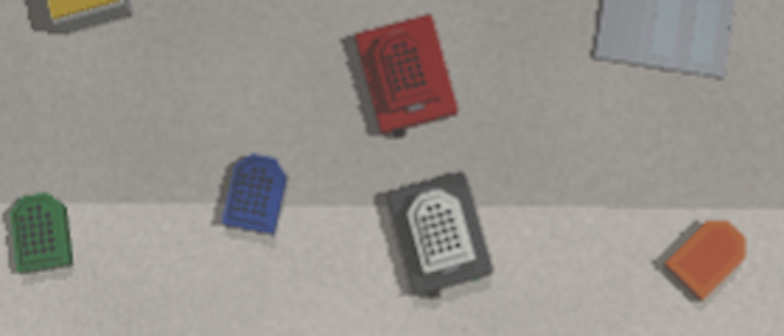

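The crop confirms it. The grey mixer's white plate has its cut corners pointing up the image, and blue, orange and green are as named, with cut corners up as well. Next I'll work out the move over the blue plate.

```bash
cat >> h.py <<'E'
def plan(x,y,z,yaw):
    """tool-axes shift (units, total) to target with the turn made first; yaw of object, nearest half turn"""
    o=get_obs(); p=o["tool_pos"]; ps=o["ee_rot"][2]; dy=(yaw-ps+np.pi/2)%np.pi-np.pi/2; n=ps+dy
    d=np.array([x,y,z])-p; t=[np.cos(n)*d[0]+np.sin(n)*d[1],np.sin(n)*d[0]-np.cos(n)*d[1],-d[2]]
    R=cv2.Rodrigues(np.zeros(3))[0]
    print("shift units",np.round(np.array(t)/.04,3),"turn wz units",round(-dy/.1,3),"| rpy",np.round(o["ee_rot"],4),"t",o["time"])
E
python3 -c "
from h import *
plan(.543,.127,.2,-.262)"
```

```text
shift units [-10.881  -7.082   0.11 ] turn wz units -1.028 | rpy [-3.1396e+00 -2.0000e-04  2.7768e+00] t 0.1
```

{"fn": "drive_tool", "kwargs": {"commands": [[0,0,0,0,0,-1.0],[-0.91,-0.59,0,0,0,0],[-0.91,-0.59,0,0,0,0],[-0.91,-0.59,0,0,0,0],[-0.91,-0.59,0,0,0,0],[-0.91,-0.59,0,0,0,0],[-0.91,-0.59,0,0,0,0],[-0.91,-0.59,0,0,0,0],[-0.91,-0.59,0,0,0,0],[-0.91,-0.59,0,0,0,0],[-0.91,-0.59,0,0,0,0],[-0.91,-0.59,0,0,0,0],[-0.91,-0.59,0,0,0,0],[0,0,0,0,0,0],[0,0,0,0,0,0]], "gripper": 0}}

```text
time: 1.98
tool_pos: [0.5431, 0.1265, 0.2049]
ee_rot: [3.141, -0.002, 2.877]
wrist_force: [-0.7, 0.3, 0.9]
width: 0.0936
finger_force: 0.0
```

```bash
python3 - <<'E'
from h import *
w=snapshot("wrist"); cv2.imwrite("pics/w1.png",w["image"])
P=cloud(w)
for c,zr,n in [("blue",(.012,.035),(.543,.127)),("white",(.035,.07),(.503,-.077))]:
    p,m=find(w,c,zr,n,.08,P)
    print(c,len(p),end=" ")
    if len(p)>100: print(np.round(np.percentile(p[:,2],[5,50,95]),4),np.round(fit(p)[:5],4),fit(p)[5])
    q=p[(p[:,2]<np.percentile(p[:,2],1)+.03)]
plan(.543,.127,.004,-.262)
E
```

```text
blue 3421 [0.0195 0.0263 0.0284] [ 0.546   0.1302 -0.1855  0.98   48.9834] [56.8 83. ]
white 2746 [0.0454 0.0524 0.0542] [ 5.024000e-01 -7.830000e-02  2.906000e-01  1.022300e+00  1.014296e+02] [87.7 59.7]
shift units [1.00e-03 3.00e-03 5.03e+00] turn wz units -0.02 | rpy [ 3.1413e+00 -1.0000e-03  2.8776e+00] t 2.025
```

View pics/w1.png

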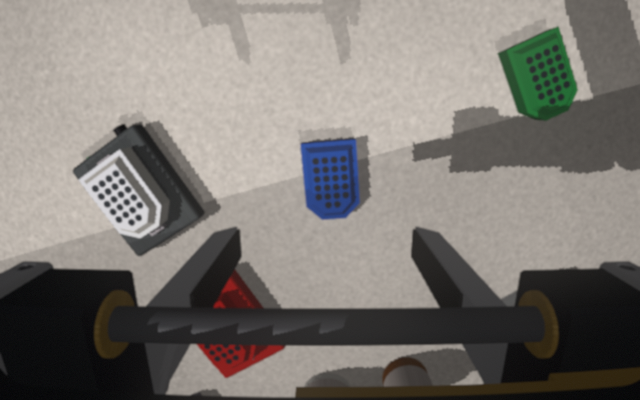

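The wrist view shows blue at about (330,178), square between the fingers, and the white plate at (122,195). The wrist fix for blue is (0.546, 0.130, yaw −0.186). Descending and gripping.

{"fn": "drive_tool", "kwargs": {"commands": [[-0.05,0.1,0,0,0,-0.78],[0,0,1,0,0,0],[0,0,1,0,0,0],[0,0,1,0,0,0],[0,0,1,0,0,0],[0,0,0.6,0,0,0],[0,0,0.4,0,0,0],[0,0,0,0,0,0],[0,0,0,0,0,0]]}}

```text
time: 3.15
tool_pos: [0.5476, 0.13, 0.0069]
ee_rot: [3.141, 0.002, 2.955]
wrist_force: [0.1, -0.1, 1.0]
width: 0.0937
finger_force: 0.0
```

{"fn": "drive_tool", "kwargs": {"commands": [[0,0,0,0,0,0],[0,0,0,0,0,0],[0,0,0,0,0,0],[0,0,0,0,0,0],[0,0,0,0,0,0],[0,0,0,0,0,0]], "gripper": 1}}

```text
time: 3.9
tool_pos: [0.5468, 0.1295, 0.0056]
ee_rot: [3.141, 0.0, 2.955]
wrist_force: [0.3, 0.0, 0.6]
width: 0.0578
finger_force: 30.0
```

{"fn": "drive_tool", "kwargs": {"commands": [[0,0,-0.5,0,0,0],[0,0,-1,0,0,0],[0,0,-1,0,0,0],[0,0,0,0,0,-1],[0,0,0,0,0,-1],[0,0,0,0,0,-1],[0,0,0,0,0,-1],[0,0,0,0,0,-0.76],[0,0,0,0,0,0]]}}

```text
time: 5.03
tool_pos: [0.5464, 0.1294, 0.1051]
ee_rot: [3.142, -0.001, -2.853]
wrist_force: [0.4, -0.7, -0.6]
width: 0.0576
finger_force: 30.0
```

```bash
python3 - <<'E'
from h import *
w=snapshot("wrist"); cv2.imwrite("pics/w2.png",w["image"])
P=cloud(w); o=get_obs(); tp=o["tool_pos"]
for c,zr,n in [("blue",(tp[2]+.002,tp[2]+.03),tp),("white",(.035,.07),(.503,-.077))]:
    p,m=find(w,c,zr,n,.08,P)
    print(c,len(p),end=" ")
    if len(p)>100: print(np.round(np.percentile(p[:,2],[5,50,95]),4),np.round(fit(p)[:5],4),fit(p)[5])
print(tp,o["width"]); plan(.503,-.078,.11,.287)
E
```

```text
blue 13348 [0.1188 0.1257 0.1275] [5.452000e-01 1.286000e-01 2.841000e-01 9.865000e-01 4.703881e+02] [73.2 61.2]
white 6323 [0.0454 0.0524 0.0542] [ 5.022000e-01 -7.860000e-02  3.007000e-01  1.037600e+00  1.772603e+02] [92.5 60.4]
[0.54646908 0.12944395 0.10516327] 0.057862744010786865
shift units [ 2.51  -4.666 -0.121] turn wz units 0.009 | rpy [ 3.1415e+00 -6.0000e-04 -2.8537e+00] t 5.075
```

View pics/w2.png

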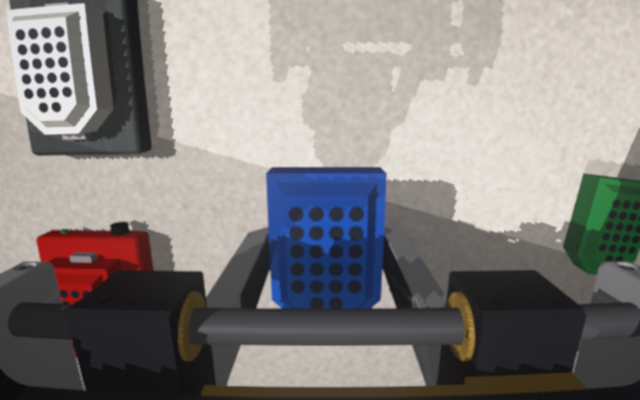

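```bash
python3 - <<'E'
from h import *
w=snapshot("wrist"); P=cloud(w); o=get_obs(); tp=o["tool_pos"]
for c,zr,n,yaw in [("blue",(tp[2]+.002,tp[2]+.03),tp,.288),("white",(.035,.07),(.503,-.078),.288)]:
    p,m=find(w,c,zr,n,.08,P)
    m=cv2.erode(m.astype(np.uint8),np.ones((3,3)))>0; p=P[m]
    q=(p[:,:2]-np.array(n)[:2])@np.array([[np.cos(yaw),-np.sin(yaw)],[np.sin(yaw),np.cos(yaw)]])
    q=q*1000
    for lo,hi in ((.038,.0475),(.050,.07)) if c=="white" else ((tp[2],tp[2]+.0165),(tp[2]+.018,1)):
        k=(p[:,2]>lo)&(p[:,2]<hi)
        if k.sum()>50: print(c,k.sum(),"x",np.round(np.percentile(q[k,0],[.5,3,97,99.5]),1),"y",np.round(np.percentile(q[k,1],[.5,3,97,99.5]),1),"z",np.round(np.median(p[k,2]),4))
    v=np.argwhere(m); print(v.min(0),v.max(0))
E
```

```text
blue 4101 x [-42.7 -42.5  25.7  28.9] y [-28.7 -28.1  27.4  28.1] z 0.1198
blue 6572 x [-35.6 -34.7  22.5  24.8] y [-22.5 -21.4  20.2  21.2] z 0.1266
[170 268] [306 384]
white 1643 x [-40.9 -40.5  40.5  41.4] y [-28.9 -27.9  28.1  28.5] z 0.0462
white 2598 x [-34.2 -33.   32.6  34.7] y [-20.  -18.8  18.4  19.2] z 0.0532
[4 8] [132  95]
```

Blue sits about 1 mm toward −x in the fingers. The white plate is centred at (0.503, −0.078, yaw 0.288). Moving over it.

{"fn": "drive_tool", "kwargs": {"commands": [[0.5,-0.93,0,0,0,0],[0.5,-0.93,0,0,0,0],[0.5,-0.93,0,0,0,0],[0.5,-0.93,0,0,0,0],[0.49,-0.93,0,0,0,0],[0,0,0,0,0,0],[0,0,0.5,0,0,0],[0,0,0.4,0,0,0],[0,0,0,0,0,0],[0,0,0,0,0,0]]}}

```text
time: 6.38
tool_pos: [0.5046, -0.0767, 0.0697]
ee_rot: [-3.142, 0.0, -2.852]
wrist_force: [0.4, -0.2, 0.4]
width: 0.0576
finger_force: 30.0
```

```bash
python3 -c "
from h import *
plan(.504,-.0777,.0515,.288)"
```

```text
shift units [ 0.021 -0.02   0.456] turn wz units 0.019 | rpy [-3.1416e+00  4.0000e-04 -2.8517e+00] t 6.375
```

{"fn": "drive_tool", "kwargs": {"commands": [[0.02,-0.02,0.1,0,0,0],[0,0,0.1,0,0,0],[0,0,0.1,0,0,0],[0,0,0.08,0,0,0],[0,0,0.06,0,0,0],[0,0,0,0,0,0],[0,0,0,0,0,0]]}}

```text
time: 7.25
tool_pos: [0.5038, -0.0782, 0.0519]
ee_rot: [3.142, 0.0, -2.852]
wrist_force: [-0.1, 0.2, -1.0]
width: 0.0576
finger_force: 30.0
```

{"fn": "drive_tool", "kwargs": {"commands": [[0,0,0,0,0,0],[0,0,0,0,0,0],[0,0,0,0,0,0],[0,0,0,0,0,0],[0,0,-0.3,0,0,0],[0,0,-0.8,0,0,0],[0,0,-1,0,0,0],[0,0,-1,0,0,0],[0,0,0,0,0,0],[0,0,0,0,0,0]], "gripper": 0}}

```text
time: 8.5
tool_pos: [0.5034, -0.0781, 0.1755]
ee_rot: [3.141, -0.0, -2.852]
wrist_force: [-0.1, -0.2, 0.0]
width: 0.0939
finger_force: 0.0
```

```bash
python3 - <<'E'
from h import *
w=snapshot("wrist"); cv2.imwrite("pics/w3.png",w["image"]); P=cloud(w)
n=(.503,-.078); yaw=.288
p,m=find(w,"blue",(.03,.09),n,.08,P); m=cv2.erode(m.astype(np.uint8),np.ones((3,3)))>0; p=P[m]
q=(p[:,:2]-n)@np.array([[np.cos(yaw),-np.sin(yaw)],[np.sin(yaw),np.cos(yaw)]])*1000
for lo,hi in ((.055,.0685),(.071,.078)):
    k=(p[:,2]>lo)&(p[:,2]<hi); A=np.c_[q[k]/1000,np.ones(k.sum())]
    print(k.sum(),"x",np.round(np.percentile(q[k,0],[.5,3,97,99.5]),1),"y",np.round(np.percentile(q[k,1],[.5,3,97,99.5]),1),"z",np.round(np.median(p[k,2]),4),"slopes",np.linalg.lstsq(A,p[k,2],rcond=None)[0])
plan(.484,-.377,.2,-.728)
E
```

```text
1581 x [-41.4 -41.3  39.2  40.3] y [-29.1 -28.7  26.4  27. ] z 0.0664 slopes [ 0.00047673 -0.00185135  0.06648174]
2478 x [-33.8 -32.5  31.   33.2] y [-22.3 -21.3  18.9  19.9] z 0.0731 slopes [0.00263468 0.00136817 0.07310258]
shift units [-4.621 -5.896 -0.637] turn wz units 10.172 | rpy [ 3.1403e+00 -2.0000e-03 -2.8524e+00] t 8.55
```

View pics/w3.png

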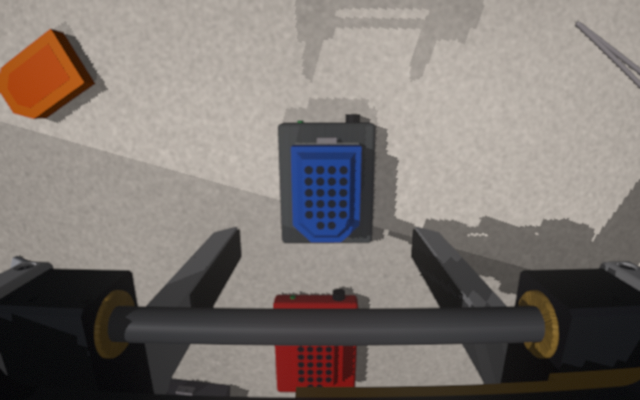

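Blue is at (325,190), level and fully down: shoulder at z 66.4 mm against 66 mm expected, about 1 mm off centre. The orange cover is at (45,75). Moving over it.

{"fn": "drive_tool", "kwargs": {"commands": [[0,0,-0.1,0,0,1],[0,0,-0.1,0,0,1],[0,0,-0.1,0,0,1],[0,0,-0.1,0,0,1],[0,0,-0.1,0,0,1],[0,0,-0.1,0,0,1],[0,0,0,0,0,1],[0,0,0,0,0,1],[0,0,0,0,0,1],[0,0,0,0,0,1],[0,0,0,0,0,0.17],[-0.77,-0.98,0,0,0,0],[-0.77,-0.98,0,0,0,0],[-0.77,-0.98,0,0,0,0],[-0.77,-0.98,0,0,0,0],[-0.77,-0.98,0,0,0,0],[-0.77,-0.98,0,0,0,0],[0,0,0,0,0,0],[0,0,0,0,0,0]]}}

```text
time: 10.92
tool_pos: [0.485, -0.376, 0.1988]
ee_rot: [3.141, -0.002, 2.414]
wrist_force: [-0.6, 0.4, -1.0]
width: 0.0941
finger_force: 0.0
```

```bash
python3 - <<'E'
from h import *
w=snapshot("wrist"); cv2.imwrite("pics/w4.png",w["image"]); P=cloud(w)
p,m=find(w,"orange",(.012,.03),(.484,-.377),.08,P); m=cv2.erode(m.astype(np.uint8),np.ones((3,3)))>0; p=P[m]; p=p[p[:,2]>.015]
f=fit(p); print(len(p),np.median(p[:,2]),np.round(f[:5],4),f[5])
plan(f[0],f[1],.005,f[2])
E
```

```text
3663 0.01844554156679604 [ 0.4825 -0.3782 -0.7829  0.9537 75.0776] [55.  81.5]
shift units [ 3.000e-03 -9.600e-02  4.856e+00] turn wz units 0.564 | rpy [ 3.1410e+00 -1.5000e-03  2.4151e+00] t 10.975
```

View pics/w4.png

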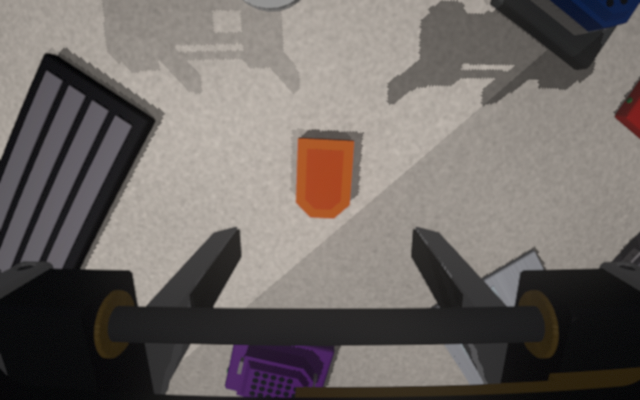

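The cover is centred at (325,177) between the fingers, with its cut corners down like blue's were. Descending and gripping.

{"fn": "drive_tool", "kwargs": {"commands": [[0,-0.1,0,0,0,0.56],[0,0,1,0,0,0],[0,0,1,0,0,0],[0,0,1,0,0,0],[0,0,1,0,0,0],[0,0,0.5,0,0,0],[0,0,0.35,0,0,0],[0,0,0,0,0,0],[0,0,0,0,0,0]]}}

```text
time: 12.1
tool_pos: [0.4836, -0.3805, 0.0076]
ee_rot: [3.141, 0.003, 2.358]
wrist_force: [-0.1, 0.4, 0.1]
width: 0.0938
finger_force: 0.0
```

{"fn": "drive_tool", "kwargs": {"commands": [[0,0,0,0,0,0],[0,0,0,0,0,0],[0,0,0,0,0,0],[0,0,0,0,0,0],[0,0,0,0,0,0],[0,0,0,0,0,0]], "gripper": 1}}

```text
time: 12.85
tool_pos: [0.4827, -0.3797, 0.006]
ee_rot: [3.141, 0.0, 2.358]
wrist_force: [0.3, 0.1, 1.0]
width: 0.0575
finger_force: 30.0
```

{"fn": "drive_tool", "kwargs": {"commands": [[0,0,-0.5,0,0,0],[0,0,-1,0,0,0],[0,0,-1,0,0,0],[0,0,-0.5,0,0,0],[0,0,0,0,0,-1],[0,0,0,0,0,-1],[0,0,0,0,0,-1],[0,0,0,0,0,-1],[0,0,0,0,0,-1],[0,0,0,0,0,-1],[0,0,0,0,0,-1],[0,0,0,0,0,-1],[0,0,0,0,0,-1],[0,0,0,0,0,-1],[0,0,0,0,0,-0.7],[0,0,0,0,0,0],[0,0,0,0,0,0]]}}

```text
time: 14.98
tool_pos: [0.4913, -0.3698, 0.1259]
ee_rot: [-3.134, -0.01, -2.878]
wrist_force: [0.5, -0.1, -0.1]
width: 0.0576
finger_force: 30.0
```

```bash
python3 - <<'E'
from h import *
w=snapshot("wrist"); P=cloud(w); o=get_obs(); tp=o["tool_pos"]; yaw=o["ee_rot"][2]+np.pi
p,m=find(w,"orange",(tp[2]-.01,tp[2]+.03),tp,.08,P); m=cv2.erode(m.astype(np.uint8),np.ones((3,3)))>0; p=P[m]
q=(p[:,:2]-tp[:2])@np.array([[np.cos(yaw),-np.sin(yaw)],[np.sin(yaw),np.cos(yaw)]])*1000
k=p[:,2]>tp[2]+.008; A=np.c_[q[k]/1000,np.ones(k.sum())]
print("x",np.round(np.percentile(q[k,0],[.5,3,97,99.5]),1),"y",np.round(np.percentile(q[k,1],[.5,3,97,99.5]),1),"z",np.median(p[k,2])-tp[2],"slopes",np.linalg.lstsq(A,p[k,2],rcond=None)[0])
plan(.5028,-.0791,tp[2],.288)
E
```

```text
x [-42.9 -41.7  27.9  30.7] y [-28.  -26.5  26.1  27.6] z 0.01259890459263835 slopes [-0.00794361 -0.00781077  0.13830992]
shift units [-2.345  6.891 -0.   ] turn wz units -0.242 | rpy [-3.1346 -0.0104 -2.8778] t 15.025
```

Joint 6 seems to have reached its limit there, leaving a slight tilt of under 0.01 rad. It should clear nearer the mixer, so I'll move over and correct it.

{"fn": "drive_tool", "kwargs": {"commands": [[-0.33,0.98,0,0,0,0],[-0.33,0.98,0,0,0,0],[-0.33,0.98,0,0,0,0],[-0.33,0.98,0,0,0,0],[-0.33,0.98,0,0,0,0],[-0.33,0.98,0,0,0,0],[-0.33,0.98,0,0,0,0],[0,0,0,0,0,0],[0,0,0,0,0,0]]}}

```text
time: 16.15
tool_pos: [0.5086, -0.0817, 0.123]
ee_rot: [-3.134, -0.01, -2.878]
wrist_force: [-0.5, -1.5, -0.1]
width: 0.0576
finger_force: 30.0
```

```bash
cat >> h.py <<'E'
def level(yaw):
    from scipy.spatial.transform import Rotation as R
    o=get_obs(); a=R.from_euler("xyz",o["ee_rot"]); b=R.from_euler("xyz",[np.pi,0,yaw+np.pi])
    print("turn to level (tool axes, units)",np.round((a.inv()*b).as_rotvec()/.1,3),"joints",np.round(o["joint_positions"],3))
E
python3 -c "
from h import *
level(.288); plan(.5035,-.0789,.085,.288); print(get_obs()['tool_pos'])"
```

```text
turn to level (tool axes, units) [-0.076 -0.104 -0.241] joints [-0.261  0.046  1.579 -0.012  1.522 -2.095]
shift units [0.103 0.104 0.949] turn wz units -0.241 | rpy [-3.1339 -0.0103 -2.8777] t 16.15
[ 0.50862417 -0.08173545  0.1229742 ]
```

{"fn": "drive_tool", "kwargs": {"commands": [[0,0,0,-0.08,-0.1,-0.24],[0.1,0.1,0.2,0,0,0],[0,0,0.3,0,0,0],[0,0,0.2,0,0,0],[0,0,0,0,0,0],[0,0,0,0,0,0]]}}

```text
time: 16.9
tool_pos: [0.5038, -0.0784, 0.0949]
ee_rot: [3.14, -0.0, -2.853]
wrist_force: [-0.2, -0.3, -0.5]
width: 0.0577
finger_force: 30.0
```

```bash
python3 - <<'E'
from h import *
level(.288); plan(.5035,-.0789,.0715,.288)
w=snapshot("wrist"); P=cloud(w); o=get_obs(); tp=o["tool_pos"]; yaw=o["ee_rot"][2]+np.pi
p,m=find(w,"orange",(tp[2]-.01,tp[2]+.03),tp,.08,P); m=cv2.erode(m.astype(np.uint8),np.ones((3,3)))>0; p=P[m]
q=(p[:,:2]-tp[:2])@np.array([[np.cos(yaw),-np.sin(yaw)],[np.sin(yaw),np.cos(yaw)]])*1000
k=p[:,2]>tp[2]+.008; A=np.c_[q[k]/1000,np.ones(k.sum())]
print(tp,"x",np.round(np.percentile(q[k,0],[.5,3,97,99.5]),1),"y",np.round(np.percentile(q[k,1],[.5,3,97,99.5]),1),"z",np.median(p[k,2])-tp[2],"slopes",np.linalg.lstsq(A,p[k,2],rcond=None)[0])
E
```

```text
turn to level (tool axes, units) [ 0.012 -0.002  0.001] joints [-2.660e-01  4.800e-02  1.634e+00  1.000e-03  1.460e+00 -2.125e+00]
shift units [ 0.01  -0.009  0.585] turn wz units 0.001 | rpy [ 3.1404e+00 -2.0000e-04 -2.8535e+00] t 16.9
[ 0.50394755 -0.07845507  0.09517291] x [-43.4 -42.1  27.4  30.2] y [-28.5 -26.9  26.1  27.6] z 0.01216477573869501 slopes [ 0.00199767 -0.00022257  0.10734333]
```

{"fn": "drive_tool", "kwargs": {"commands": [[0,-0.01,0.15,0,0,0],[0,0,0.1,0,0,0],[0,0,0.1,0,0,0],[0,0,0.1,0,0,0],[0,0,0.08,0,0,0],[0,0,0.05,0,0,0],[0,0,0,0,0,0],[0,0,0,0,0,0]]}}

```text
time: 17.95
tool_pos: [0.5038, -0.0788, 0.0719]
ee_rot: [3.14, -0.0, -2.853]
wrist_force: [-1.0, 1.4, 1.5]
width: 0.0572
finger_force: 30.0
```

{"fn": "drive_tool", "kwargs": {"commands": [[0,0,0,0,0,0],[0,0,0,0,0,0],[0,0,0,0,0,0],[0,0,0,0,0,0],[0,0,-0.3,0,0,0],[0,0,-0.8,0,0,0],[0,0,-1,0,0,0],[0,0,-1,0,0,0],[0,0,0,0,0,0],[0,0,0,0,0,0]], "gripper": 0}}

```text
time: 19.2
tool_pos: [0.5035, -0.0789, 0.1953]
ee_rot: [3.14, -0.001, -2.854]
wrist_force: [0.1, 0.4, 0.9]
width: 0.0944
finger_force: 0.0
```

```bash
python3 - <<'E'
from h import *
w=snapshot("wrist"); cv2.imwrite("pics/w5.png",w["image"]); P=cloud(w)
n=(.503,-.078); yaw=.288
for c,lo,hi in (("orange",.079,.09),("blue",.04,.064)):
    p,m=find(w,c,(.03,.1),n,.08,P); m=cv2.erode(m.astype(np.uint8),np.ones((3,3)))>0; p=P[m]
    q=(p[:,:2]-n)@np.array([[np.cos(yaw),-np.sin(yaw)],[np.sin(yaw),np.cos(yaw)]])*1000
    k=(p[:,2]>lo)&(p[:,2]<hi)
    if k.sum()<30: print(c,k.sum()); continue
    A=np.c_[q[k]/1000,np.ones(k.sum())]
    print(c,k.sum(),"x",np.round(np.percentile(q[k,0],[.5,3,97,99.5]),1),"y",np.round(np.percentile(q[k,1],[.5,3,97,99.5]),1),"z",np.round(np.median(p[k,2]),4),"slopes",np.linalg.lstsq(A,p[k,2],rcond=None)[0])
E
```

```text
orange 5663 x [-42.7 -41.3  34.4  38.4] y [-29.6 -28.   24.5  26. ] z 0.0844 slopes [ 0.00359887 -0.00162283  0.08436961]
blue 0
```

View pics/w5.png

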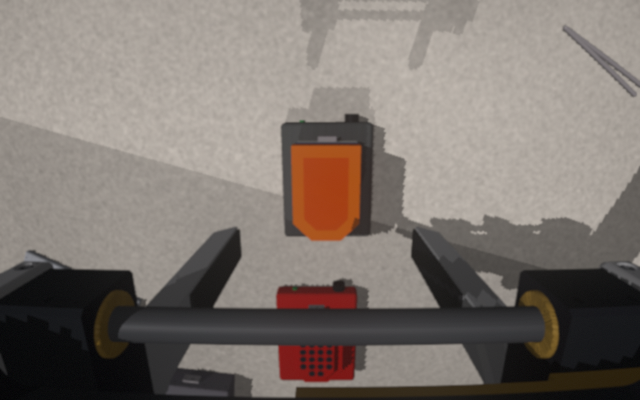

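The cover is at (326,190), level, with its top at 84.4 mm against 84 mm expected and within about 2 mm of centre. It's fully down and the gripper is clear, so I'm handing in.

```bash
python3 -c "
from h import *
print(close_job())"
```

```text
the job is handed in; nothing more can be done
None
```

I put the blue plate on the white plate and the orange cover on the blue plate; by camera both sit level, fully down and about 2 mm or less off centre. I left the green plate alone and handed the job in at about 19 s, but no verdict came back.

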